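# Fit the spring clip on a drying cartridge

## Robot

A 6-joint arm with a two-finger parallel gripper is mounted at the origin on a cart in front of the work surface, level with it; the furniture and walls round the work are solid. World frame = base frame: x ahead of the robot, y to its left, z up, the work surface at z = 0. Lengths are in m, angles in degrees, forces in N, time in s.
With the tool pointing down it reaches from about 0.35 to 0.875 m from the base axis. Payload 4.2 kg.
Tool frame: the origin (TCP) lies midway between the tips of the shut fingers; the grasp point (between the pads) lies 19 mm behind it; z points along the fingers, y is the line along which they close (so a half turn about z gives the same grasp; the last joint's range is limited). The gripper opens to 87 mm and grips with 3 to 60 N. Pads are 19 mm wide; open, the fingers measure 117 mm over their backs; the gripper's body (75 mm by 190 mm) begins 51 mm behind the grasp point.
Start: joints at [85.061, 22.042, 0.453, 0, -68.411, -14.817], TCP at [0.211, 0.588, 0.223] pointing down, gripper open.
Joint ranges: [-179.83, 179.83], [-69.29, 118.12], [-61.27, 80.66], [-181.25, 117.63], [-171.15, -9.14], [-177.46, 177.46]. Speed limits (degrees/s): [159.86, 159.86, 180, 180, 180, 180].

## Interface

Orientations are given as a 3x3 rotation matrix whose columns are the frame's x, y, z axes.
In Python, from station import sense, capture, camera_params, finish_job gives the robot as it stands.
- The arm moves only by the tool drive_tool, never from a script. Its argument "rows" is a list of rows, each an object of numbers: "tx", "ty", "tz": the shift along the tool's x, y, z in cm; "ax", "ay", "az": the turn, a rotation vector about the tool's x, y, z in rad; "claw": the finger opening in cm, from 0 to 8.7. In form: [{"tx": .., "ty": .., "tz": .., "ax": .., "ay": .., "az": .., "claw": ..}, ...]. A call has 1 to 10 rows; each row shifts and turns the commanded pose from where the row before left it, along the tool's axes as they then stand; what a row does not reach is not made up. A row lasts 1/12 s, in which the tool goes at most 41.7 mm and 7.16 degrees, less where a joint would pass 70% of its speed; a pose out of reach is approached as far as the arm can. A call with a gripper value outside its range is refused whole. The fingers move at their own pace and stop on an object; the grip force is fixed at half the most. Time passes only in rows, so rows that do not move let the fingers close. It gives the time, the measured TCP pose, the force, the opening and the grip force at its end, in the units of the state.
- sense(): the state, without advancing time (a new reading comes with each control period).
- capture(name): name is "side" or "top"; returns (picture, depth): 480x640x3 uint8, red, green, blue; 480x640 float32, m along the optical axis (not along the pixel's ray), 0 where there is no reading.
- camera_params(name): a dict with "intrinsics" (3x3 intrinsics, pixels), "R" (3x3) and "t" (3): a world point X has camera coordinates R X + t. Camera axes: x right, y down, z forward; pixel columns grow to the right and rows downward; lengths in m; the calibration is good to about 2 mm. A picture is of the moment at which its call begins. camera_params takes no time and is no camera call.
- finish_job(): hands the job in; it is judged then, once.
The state is a dict: "time_s": time; "joints": joint angles; "joint_velocities": joint speeds; "effort": joint torques, N m; "tcp_pos": TCP position; "ee_rot": TCP orientation; "wrist_force": force on the tool from outside, world axes, zero at the start; "moment": the same for the moment, N m; "gripper_width": opening from 0.0 (shut) to 1.0 (fully open); "gripper_force": force on a finger pad.
Only numpy, scipy, OpenCV 4.12 (cv2) and the standard library are available. Lean on these libraries where they do the work, as an engineer would, in place of code of your own. Each camera call takes 0.05 s, during which the arm holds its last target. There are 200 camera calls.

## Task

Fit the mounting clip to the air-drying cartridge. First lay the cartridge fully down into the grey assembly jig, its long blue end block in the longer pocket and its short white one in the shorter pocket; then push the orange spring clip straight down over the middle of the amber barrel until both arms snap past its widest point and the clip sits fully home, and let go, leaving the cartridge in the jig. Leave the stapler, the oil bottle and the petri dish where they stand.

Things in the scene. Friction and masses are not known exactly. Their poses are not given: they have to be found in the camera images.
- cartridge_center (a point): Air-drying cartridge, loose, 0.11 to 0.23 kg, lying flat: amber round barrel, 32 mm diameter, with a square block 48 x 48 mm on each end. Point: on the barrel's axis, half-way between the blocks, 24 mm above the underside. x runs along the barrel to the long blue block, z up. Bare barrel x = -45 to 45 mm, blue block 45 to 89, white block -69 to -45. Grasp it across the barrel.
- long_cap (a point): Centre of the cartridge's long blue end block (44 mm long), on the barrel's axis 67 mm from cartridge_center.
- jig_seat (a point): Grey jig on a 186 x 66 x 10 mm aluminium plate, fixed to the desk. Point: where cartridge_center lies when seated, 40 mm above the desk. x runs along the jig to the LONGER pocket, z up. Two pairs of posts stand beside the barrel at x = 37 to 43 mm either way (37 mm between, tops 2 mm above this point); between x = -37 and 37 mm it is open down to the plate, 30 mm below this point.
- long_pocket (a point): Middle of the rubber floor of the jig's longer pocket, 67 mm along x and 24 mm below jig_seat. In jig_seat's frame this pocket runs from x = 43 to 91 mm, the shorter one from x = -71 to -43 mm; both 52 mm wide, 2 mm of play round the blocks, open above, walls 18 mm high. The wrong way round the cartridge does not go down.
- clip_bore (a point): Orange spring clip, loose, about 85 g, standing mouth down on its two arms: 50 mm long (x), 46 wide (y), 68 high. Point: centre of its round bore, 16.5 mm above its underside; it lies on the barrel's axis when the clip is home. x along the bore, z up; the same either way round. Its roof then rests on the barrel.
- clip_mouth (a point): Middle of the clip's mouth, 9.5 mm below clip_bore: the gap between the inward toes of the two arms, 26 mm wide, with outward lips below. Each arm springs out 3 mm to pass the barrel; touching 20 mm above home, the push grows to about 11 N, then falls as the toes pass the widest line, 9.5 mm above home.
- clip_grip (a point): Middle of the clip's grip rib, 36.5 mm above clip_bore: an upright rib 46 mm long (clip x), 16 mm wide (clip y), standing 30 mm high on the clip's roof (from 15 mm below to 15 mm above this point). Hold it across its width or push on its top.
- stapler1: Bystander: blue stapler, 125 mm long, at the right. Leave alone.
- oil: Bystander: small white-capped amber oil bottle, 66 mm high, behind the jig.
- dish: Bystander: small round petri dish, 56 mm across, 14 mm high, left of the jig.
Mind the look-alikes: they are no part of the job. What is shaped like the part that bears jig_seat but yellow is not meant.

How it is judged (in metres and radians):
On the way, in this order (a step that is already met when the one before it is completed fails the run):
1. the cartridge lies fully down in the jig the right way round, the clip not yet on it (distance between cartridge_center and jig_seat below 0.006 m and z of cartridge_center in the frame of jig_seat below 0.003 m and angle between the x axis of cartridge_center and the x axis of jig_seat, either way round below 0.1 rad and x of long_cap in the frame of jig_seat above 0.05 m and distance between clip_bore and cartridge_center above 0.04 m), for 0.3 s.
2. the clip is snapped home over the middle of the barrel (z of clip_bore in the frame of cartridge_center between -0.004 and 0.004 m and distance between clip_bore and cartridge_center below 0.014 m and angle between the x axis of clip_bore and the x axis of cartridge_center, either way round below 0.12 rad), for 0.2 s.
At the end, for the whole second after the job is handed in: Cartridge in the jig, blue block in the longer pocket: centre within 6 mm of the seat (3 mm in height), within 0.1 rad. Clip snapped on: bore within 4 mm of the barrel's axis in height, 14 mm in all from its middle, within 0.12 rad of its direction, upright within 0.3 rad (all of step 2 and distance between cartridge_center and jig_seat below 0.006 m and z of cartridge_center in the frame of jig_seat below 0.003 m and angle between the x axis of cartridge_center and the x axis of jig_seat, either way round below 0.1 rad and x of long_cap in the frame of jig_seat above 0.05 m and angle between the z axis of clip_bore and the z axis of jig_seat, either way round below 0.3 rad); the robot touches nothing.
It fails at once if the stapler, the oil bottle or the petri dish is shoved more than 3 cm (distance of any of stapler1, oil, dish from where it was at the start of the episode above 0.03 m).
It also fails if it takes over 58 s, if anything falls off the work surface, if the arm or the gripper's body presses on something with over 40 N, if the wrist force passes 120 N, or if a joint passes its speed limit or range.

## Working session

There is one attempt and no reset: what is moved stays moved. The work goes in short steps, Python scripts to look and compute and a tool call to move; the robot and the scene stay as the last step left them, time stands still between calls to the robot, and variables do not carry over. Pictures are saved under pics/ and viewed, at most 10 in all, crops included, and the job is handed in when it is done.

Besides the shell and the picture viewer there is one more tool, called after "Call:" as a command line: name --argument value ..., lists and objects as JSON in quotes. drive_tool: Moves the arm, as the interface text tells. Its arguments: {"type":"object","properties":{"rows":{"type":"array"}},"required":["rows"]}

```bash
mkdir -p pics; cat > h.py <<'E'
import numpy as np, cv2
from station import *
def shot(name,fn=None):
    p,d=capture(name)
    if fn: cv2.imwrite('pics/'+fn,p[:,:,::-1])
    return p,d
def cloud(name,d):
    c=camera_params(name);K=np.array(c['intrinsics']);R=np.array(c['R']);t=np.array(c['t'])
    v,u=np.mgrid[:480,:640]
    X=np.stack([(u-K[0,2])/K[0,0]*d,(v-K[1,2])/K[1,1]*d,d],-1)
    return (X-t)@R   # world
def ray(name,u,v,z):
    c=camera_params(name);K=np.array(c['intrinsics']);R=np.array(c['R']);t=np.array(c['t'])
    o=-R.T@t; w=R.T@np.linalg.solve(K,[u,v,1]); return o+w*(z-o[2])/w[2]
E
python3 - <<'E'
from h import *
for n in('top','side'):
    p,d=shot(n,n+'0.png'); np.savez(n+'0',p=p,d=d)
    c=camera_params(n); print(n,-np.array(c['R']).T@c['t'],np.round(c['R'],2).tolist(),c['intrinsics'][0][0],(d>0).mean())
s=sense();print(s['time_s'],s['tcp_pos'],np.round(s['ee_rot'],3).tolist())
E
```

```text
top [ 0.44998205 -0.12733828  1.13735177] [[-0.01, -1.0, 0.01], [-1.0, 0.01, -0.09], [0.09, -0.01, -1.0]] 614.0488062899758 0.9960611979166667
side [ 1.12546055 -0.05098301  0.89771059] [[-0.19, 0.98, 0.02], [0.8, 0.16, -0.58], [-0.57, -0.1, -0.82]] 579.5745965235742 0.996025390625
0.1 [0.21104806 0.5877224  0.22158693] [[0.941, -0.338, -0.001], [-0.338, -0.941, -0.002], [0.0, 0.002, -1.0]]
```

View pics/top0.png

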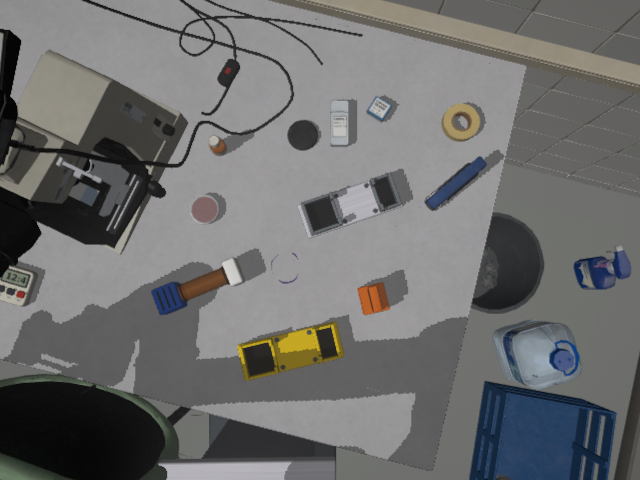

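View pics/side0.png

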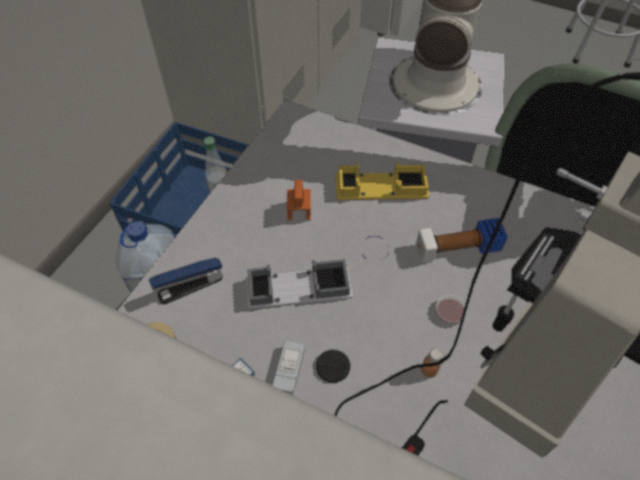

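Top view: the jig candidates are grey at (350,205) and yellow at (290,350). The grey one is meant, since yellow is ruled out. Its longer pocket is at the left (321,214). The cartridge is at (197,286) with its blue block left (168,296), and the clip is at (373,298). The dish is at (205,208), the oil at (217,144) and the stapler at (455,182).

```bash
cat > m.py <<'E'
from h import *
def pca(P):
    r=cv2.minAreaRect((P[:,:2]*1000).astype(np.float32)); return np.round(r[0],1),np.round(r[1],1),round(r[2],1)
def seg(p,d,roi,f,name='top',zlo=.005,zhi=.12):
    X=cloud(name,d);h=cv2.cvtColor(p,cv2.COLOR_RGB2HSV).astype(int)
    m=f(h[...,0],h[...,1],h[...,2])&(X[...,2]>zlo)&(X[...,2]<zhi)
    r=np.zeros_like(m);r[roi[1]:roi[3],roi[0]:roi[2]]=1
    m=cv2.morphologyEx((m&r).astype(np.uint8),cv2.MORPH_OPEN,np.ones((3,3)))>0
    return X[m]
E
python3 - <<'E'
from m import *
a=np.load('top0.npz');p,d=a['p'],a['d']
cv2.imwrite('pics/crop.png',cv2.resize(p[165:385,140:410,::-1],None,fx=2.7,fy=2.7,interpolation=cv2.INTER_CUBIC))
R=(140,245,260,325)
def rep(n,P): print(n,len(P),pca(P),'z',np.round(np.percentile(P[:,2],[2,50,90,98])*1000,1))
T=lambda lo,hi:(lambda P:P[(P[:,2]>lo)&(P[:,2]<hi)])
rep('blue',T(.042,.056)(seg(p,d,R,lambda h,s,v:(h>100)&(h<130)&(s>120))))
rep('white',T(.042,.056)(seg(p,d,R,lambda h,s,v:(s<60)&(v>150))))
rep('barrel',T(.03,.05)(seg(p,d,R,lambda h,s,v:(h<20)&(s>100))))
c=seg(p,d,(345,270,410,325),lambda h,s,v:(h<20)&(s>150))
rep('clip',c); rep('rib',T(.06,.08)(c)); rep('roof',T(.03,.045)(c))
J=(290,165,415,245); g=seg(p,d,J,lambda h,s,v:s<80,zlo=.004)
rep('jig',g); rep('jig top',T(.028,.05)(g)); rep('plate',T(.005,.015)(g))
X=cloud('top',d)
for n,(x,y,r) in dict(dish=(205,208,14),oil=(217,144,10),stap=(455,182,32)).items():
    P=X[y-r:y+r,x-r:x+r].reshape(-1,3);rep(n,P[P[:,2]>.006])
rep('desk',X[230:250,230:260].reshape(-1,3))
E
```

```text
blue 561 (array([442.6, 136.8]), array([47.5, 43.8]), 21.8) z [43.3 47.8 50.2 52.1]
white 298 (array([488.3,  23.1]), array([45.2, 21.7]), 21.5) z [43.6 47.7 50.4 51.6]
barrel 714 (array([467.5,  75.6]), array([29.6, 80. ]), 22.3) z [31.1 37.7 41.2 43.4]
clip 684 (array([ 438.8, -228.5]), array([48. , 45.8]), 11.8) z [33.5 39.8 68.5 70.4]
rib 236 (array([ 438.6, -228.8]), array([45. , 16.2]), 12.5) z [62.9 67.  69.9 71.4]
roof 426 (array([ 438.8, -228.5]), array([48. , 45.8]), 11.8) z [34.  38.2 40.9 42.7]
jig 3543 (array([ 610.5, -190.6]), array([ 66.6, 186.3]), 18.9) z [ 5.5 13.7 32.8 39.3]
jig top 580 (array([ 610.6, -190.5]), array([ 62.4, 173.9]), 18.5) z [28.6 33.6 40.1 42.8]
plate 2012 (array([ 610.6, -190.6]), array([ 66.2, 186.1]), 18.7) z [ 5.6 10.2 14.1 14.8]
dish 663 (array([527. ,  -4.8]), array([284.4,  53.5]), 47.2) z [ 9.5 14.3 17.1 18.8]
oil 262 (array([718. ,  51.1]), array([23.8, 28.1]), 52.7) z [13.5 42.4 66.4 67.8]
stap 1027 (array([ 563.1, -281.1]), array([ 29.8, 381.2]), 39.3) z [ 6.5 51.7 60.3 64.2]
desk 600 (array([519.4, -52.8]), array([196. ,  55.6]), 62.9) z [-4.4 -0.1  2.7  4.4]
```

View pics/crop.png

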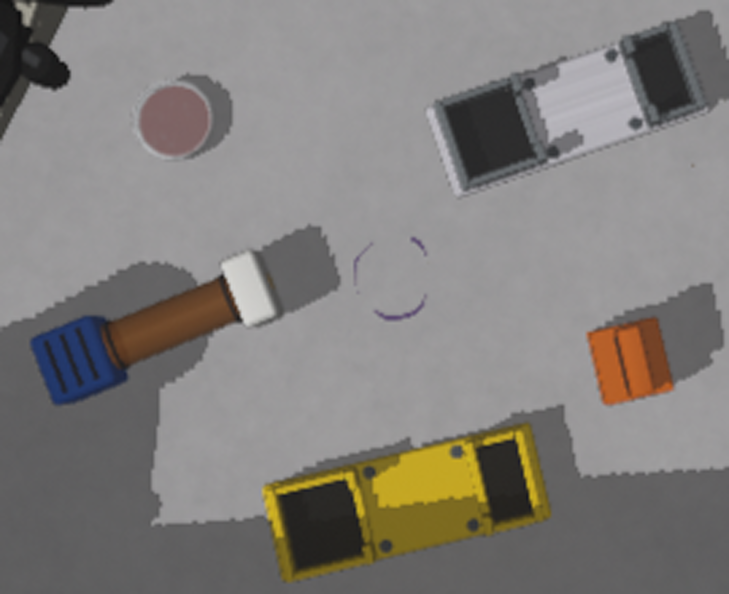

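The crop confirms the grey jig at crop (570,110) with its longer pocket on the left, the cartridge at (150,320) with its blue end left, and the clip at (630,362). Next I check the posts and the clearances.

```bash
python3 - <<'E'
from m import *
a=np.load('top0.npz');p,d=a['p'],a['d'];X=cloud('top',d)
u=np.array([-np.sin(np.radians(18.7)),np.cos(np.radians(18.7))]);v=np.array([-u[1],u[0]])
pc=np.array([.6106,-.1906])
for q in [(529,83),(553,151),(611,56),(636,123)]:
    r=ray('top',q[0]/2.7+140,q[1]/2.7+165,.042)[:2]-pc;print('post',r@u*1e3,r@v*1e3)
h=cv2.cvtColor(p,cv2.COLOR_RGB2HSV).astype(int)
m=(h[...,2]<70);P=X[m];r=(P[:,:2]-pc);A=r@u;B=r@v;k=(abs(A)<.09)&(abs(B)<.03)
for s in(1,-1):
    kk=k&(A*s>0);print('floor',np.percentile(A[kk],[3,50,97])*1e3,np.percentile(B[kk],[3,50,97])*1e3,np.median(P[kk,2]))
# obstacles
s0=np.array([.211,.588]);s1=np.array([.467,.075])
for n in('top','side'):
    X=cloud(n,np.load(n+'0.npz')['d']).reshape(-1,3);X=X[(X[:,2]>.07)&(X[:,2]<.8)]
    r=np.hypot(*(X[:,:2]-s1).T);k=np.argsort(r)[:400:80];print(n,'near cart',np.c_[X[k],r[k]].round(3).tolist())
    w=s1-s0;L=np.hypot(*w);w/=L
    al=(X[:,:2]-s0)@w;ac=(X[:,:2]-s0)@[-w[1],w[0]]
    for lo in np.arange(0,L,.1):
        k=(al>=lo)&(al<lo+.1)
        for side in(1,-1):
            kk=k&(ac*side>0)&(abs(ac)<.2)
            if kk.any():print(round(lo,1),side,'n',kk.sum(),'nearest',abs(ac[kk]).min().round(3),'zmax',X[kk,2].max().round(3))
E
```

```text
post 21.317536137982295 -20.557972140480274
post 21.38495129360389 27.801723577992075
post -36.585590396123656 -19.77234689299677
post -37.16793845040422 28.275574552019965
floor [27.48256555 55.46384801 78.90663823] [-26.44841772  -2.60480018  22.56985541] 0.01564451976930424
floor [-80.60169692 -67.45519085 -54.4932266 ] [-25.86888937  -2.06565609  22.94435957] 0.015712493882167947
top near cart [[0.535, 0.183, 0.174, 0.128], [0.556, 0.173, 0.183, 0.132], [0.566, 0.168, 0.18, 0.135], [0.541, 0.19, 0.181, 0.137], [0.542, 0.191, 0.18, 0.138]]
0.1 -1 n 151 nearest 0.049 zmax 0.132
0.2 -1 n 4527 nearest 0.067 zmax 0.234
0.3 -1 n 282 nearest 0.178 zmax 0.16
0.4 1 n 6015 nearest 0.089 zmax 0.428
0.5 1 n 5951 nearest 0.106 zmax 0.565
side near cart [[0.539, 0.181, 0.179, 0.129], [0.555, 0.178, 0.178, 0.136], [0.571, 0.167, 0.182, 0.139], [0.537, 0.196, 0.18, 0.14], [0.605, 0.106, 0.445, 0.141]]
0.2 -1 n 5592 nearest 0.071 zmax 0.233
0.3 -1 n 421 nearest 0.172 zmax 0.214
0.4 1 n 1148 nearest 0.102 zmax 0.394
0.5 1 n 3839 nearest 0.107 zmax 0.528
```

Call:
drive_tool --rows '[{"tz":-1.3,"az":0.1204,"claw":8.7},{"tz":-1.3,"az":0.1204,"claw":8.7},{"tz":-1.3,"az":0.1204,"claw":8.7},{"tz":-1.3,"az":0.1204,"claw":8.7},{"tz":-1.3,"az":0.1204,"claw":8.7},{"tz":-1.3,"az":0.1204,"claw":8.7},{"tz":-1.3,"az":0.1204,"claw":8.7}]'

```text
invalid input at $.rows[0]: expected keys tx, ty, tz, ax, ay, az, claw
```

```bash
cat > go.py <<'E'
import sys; from h import *
# go.py x y z yaw_x : tool shift (cm) from the measured pose to target (mm), turn az, and tilt correction
def go(x,y,z,yaw,verbose=True):
    s=sense();R=np.array(s['ee_rot']);p=np.array(s['tcp_pos'])
    t=R.T@(np.array([x,y,z])/1e3-p)*100
    c,q=np.cos(np.radians(yaw)),np.sin(np.radians(yaw))
    Rt=np.array([[c,q,0],[q,-c,0],[0,0,-1]])
    w=cv2.Rodrigues(R.T@Rt)[0].ravel()
    print('t',s['time_s'],'tcp',np.round(p*1e3,1),'yaw',np.degrees(np.arctan2(R[1,0],R[0,0])).round(2),'J',np.round(s['joints'],1),'F',np.round(s['wrist_force'],1),'w',s['gripper_width'],s['gripper_force'])
    print('shift cm',t.round(2),'turn',w.round(4))
if __name__=='__main__': go(*map(float,sys.argv[1:5]))
E
python3 go.py 250 400 310 -68.1
```

```text
t 0.1 tcp [211.  587.7 221.6] yaw -19.76 J [ 85.1  22.1   0.4  -0.  -68.4 -14.8] F [-0.3  0.7 -0.7] w 0.9949716020999664 0.0
shift cm [10.01 16.37 -8.81] turn [ 0.0018 -0.0009  0.8436]
```

Call:
drive_tool --rows '[{"tx":0,"ty":0,"tz":-1.3,"ax":0,"ay":0,"az":0.1204,"claw":8.7},{"tx":0,"ty":0,"tz":-1.3,"ax":0,"ay":0,"az":0.1204,"claw":8.7},{"tx":0,"ty":0,"tz":-1.3,"ax":0,"ay":0,"az":0.1204,"claw":8.7},{"tx":0,"ty":0,"tz":-1.3,"ax":0,"ay":0,"az":0.1204,"claw":8.7},{"tx":0,"ty":0,"tz":-1.3,"ax":0,"ay":0,"az":0.1204,"claw":8.7},{"tx":0,"ty":0,"tz":-1.3,"ax":0,"ay":0,"az":0.1204,"claw":8.7},{"tx":0,"ty":0,"tz":-1.0,"ax":0,"ay":0,"az":0.1204,"claw":8.7}]'

```text
time_s: 0.68
tcp_pos: [0.2112, 0.5882, 0.3112]
ee_rot: [[0.368, -0.93, 0.0], [-0.93, -0.368, 0.0], [-0.0, -0.0, -1.0]]
wrist_force: [0.7, 0.8, 0.5]
gripper_width: 1.001
gripper_force: 0.0
```

```bash
python3 go.py 250 400 310 -68.1
```

```text
t 0.6833 tcp [211.2 588.2 311.2] yaw -68.39 J [ 85.1  19.6   9.3   0.  -79.7 -63.4] F [0.7 0.8 0.5] w 1.0014805228327162 0.0
shift cm [18.92  3.33  0.12] turn [-0.     0.    -0.005]
```

Call:
drive_tool --rows '[{"tx":3.78,"ty":0.67,"tz":0,"ax":0,"ay":0,"az":0,"claw":8.7},{"tx":3.78,"ty":0.67,"tz":0,"ax":0,"ay":0,"az":0,"claw":8.7},{"tx":3.78,"ty":0.67,"tz":0,"ax":0,"ay":0,"az":0,"claw":8.7},{"tx":3.78,"ty":0.67,"tz":0,"ax":0,"ay":0,"az":0,"claw":8.7},{"tx":3.78,"ty":0.67,"tz":0,"ax":0,"ay":0,"az":0,"claw":8.7},{"tx":3.78,"ty":-0.46,"tz":0,"ax":0,"ay":0,"az":0,"claw":8.7},{"tx":3.78,"ty":-0.46,"tz":0,"ax":0,"ay":0,"az":0,"claw":8.7},{"tx":3.78,"ty":-0.46,"tz":0,"ax":0,"ay":0,"az":0,"claw":8.7},{"tx":3.78,"ty":-0.46,"tz":0,"ax":0,"ay":0,"az":0,"claw":8.7},{"tx":3.78,"ty":-0.46,"tz":0,"ax":0,"ay":0,"az":0,"claw":8.7}]'

```text
time_s: 1.52
tcp_pos: [0.3429, 0.2317, 0.3105]
ee_rot: [[0.375, -0.927, -0.0], [-0.927, -0.375, 0.0], [-0.0, 0.0, -1.0]]
wrist_force: [1.2, -0.6, 0.5]
gripper_width: 1.0
gripper_force: 0.0
```

```bash
python3 go.py 420 75 200 -68.1
```

```text
t 1.5167 tcp [342.9 231.7 310.5] yaw -68.0 J [ 56.8  -2.6 -17.5  -0.  -75.2 -34.7] F [ 1.2 -0.6  0.5] w 1.0001270573134393 0.0
shift cm [17.42 -1.28 11.04] turn [0.     0.0002 0.0018]
```

```bash
python3 - <<'E'
from h import *
shot('top','top1.png')
X=cloud('top',np.load('top0.npz')['d']).reshape(-1,3)
for z0 in(.1,.2,.3,.4):
    P=X[(X[:,2]>z0)&(X[:,2]<.9)&(X[:,0]>.3)&(X[:,0]<.75)&(X[:,1]>0)]
    for lo in np.arange(.3,.7,.05):
        Q=P[(P[:,0]>=lo)&(P[:,0]<lo+.05)]
        if len(Q)>5:print(z0,lo.round(2),'ymin',Q[:,1].min().round(3),end='; ')
    print()
E
```

```text
0.1 0.45 ymin 0.244; 0.1 0.5 ymin 0.176; 0.1 0.55 ymin 0.103; 0.1 0.6 ymin 0.081; 0.1 0.65 ymin 0.074; 
0.2 0.45 ymin 0.244; 0.2 0.5 ymin 0.229; 0.2 0.55 ymin 0.103; 0.2 0.6 ymin 0.081; 0.2 0.65 ymin 0.082; 
0.3 0.45 ymin 0.244; 0.3 0.5 ymin 0.229; 0.3 0.55 ymin 0.103; 0.3 0.6 ymin 0.088; 0.3 0.65 ymin 0.161; 
0.4 0.55 ymin 0.103; 0.4 0.6 ymin 0.095; 0.4 0.65 ymin 0.18;
```

View pics/top1.png

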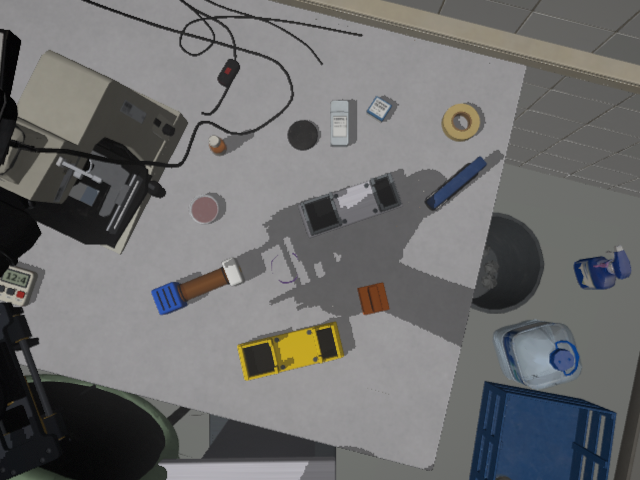

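Robot at the left edge (gripper at (25,400)). I check where its links lie relative to the microscope before going in.

```bash
python3 - <<'E'
from h import *
p,d=shot('side','side1.png');d0=np.load('side0.npz')['d']
X=cloud('side',d)
m=(d>0)&(d0>0)&(d<d0-.03)&(X[...,2]>.1)
J1=np.radians(sense()['joints'][0]);e=np.array([np.cos(J1),np.sin(J1)]);n=np.array([-e[1],e[0]])
P=X[m];A=P[:,:2]@e;B=P[:,:2]@n
print(len(P),'tcp',np.array(sense()['tcp_pos'])[:2]@e,np.array(sense()['tcp_pos'])[:2]@n)
for z in np.arange(.25,.9,.05):
    k=(P[:,2]>=z)&(P[:,2]<z+.05)
    if k.sum()>10:print(z.round(2),k.sum(),'A',np.percentile(A[k],[1,50,99]).round(3),'B',np.percentile(B[k],[1,50,99]).round(3))
E
```

```text
5837 tcp 0.3813262778501975 -0.15985589821040883
0.3 645 A [0.33  0.349 0.43 ] B [-0.202 -0.146 -0.129]
0.35 1110 A [0.29  0.347 0.444] B [-0.241 -0.175 -0.127]
0.4 2346 A [0.294 0.378 0.437] B [-0.244 -0.191 -0.111]
0.45 366 A [0.36  0.39  0.407] B [-0.22  -0.203 -0.174]
```

View pics/side1.png

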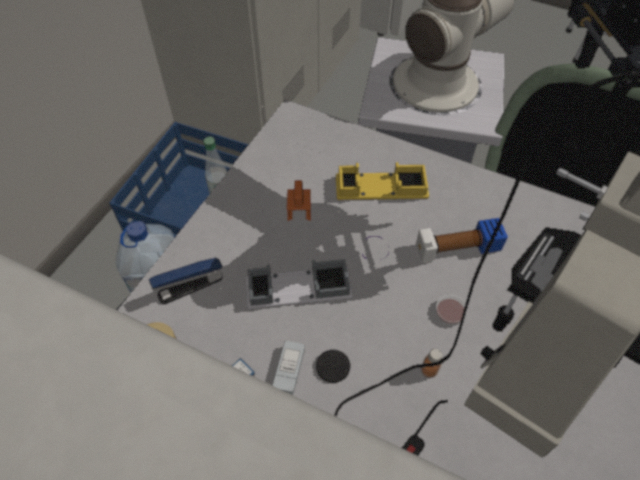

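The side view shows only the shoulder (430,40) and the gripper at the upper right (605,40). I go halfway in and check the arm's clearance to the microscope by depth.

Call:
drive_tool --rows '[{"tx":3.48,"ty":-0.26,"tz":1.2,"ax":0,"ay":0,"az":0,"claw":8.7},{"tx":3.48,"ty":-0.26,"tz":1.2,"ax":0,"ay":0,"az":0,"claw":8.7},{"tx":3.48,"ty":-0.26,"tz":1.2,"ax":0,"ay":0,"az":0,"claw":8.7},{"tx":3.48,"ty":-0.26,"tz":1.2,"ax":0,"ay":0,"az":0,"claw":8.7},{"tx":3.48,"ty":-0.26,"tz":1.2,"ax":0,"ay":0,"az":0,"claw":8.7}]'

```text
time_s: 2.03
tcp_pos: [0.4201, 0.076, 0.2499]
ee_rot: [[0.375, -0.927, 0.0], [-0.927, -0.375, 0.0], [-0.0, -0.0, -1.0]]
wrist_force: [0.8, 0.2, 0.5]
gripper_width: 1.002
gripper_force: 0.0
```

```bash
python3 go.py 467.4 75.3 105 -68.1; python3 - <<'E'
from h import *
from scipy.spatial import cKDTree
E=[];P=[]
for c in('side','top'):
    p,d=shot(c,c+'2.png');d0=np.load(c+'0.npz')['d'];X=cloud(c,d)
    m=(d>0)&(d0>0)&(d<d0-.03)&(X[...,2]>.1);P.append(X[m])
    Y=cloud(c,d0);E.append(Y[(Y[...,2]>.08)&(Y[...,0]>.3)&(Y[...,1]>.05)&(Y[...,2]<.8)])
P=np.vstack(P);E=np.vstack(E)
dd,i=cKDTree(E).query(P);k=dd.argmin();print(len(P),dd[k],P[k],E[i[k]])
d=[.047,0,-.155]
dd,i=cKDTree(E).query(P+d);k=dd.argmin();print('at grasp',dd[k],(P+d)[k],E[i[k]])
print('robot zmax',P[:,2].max(), 'ymax per z',[ (z.round(2),P[(P[:,2]>=z)&(P[:,2]<z+.1),1].max().round(3)) for z in np.arange(.2,.8,.1) if ((P[:,2]>=z)&(P[:,2]<z+.1)).any()])
E
cd pics; python3 -c "
import cv2,numpy as np
a=cv2.imread('top2.png');b=cv2.imread('side2.png')
cv2.imwrite('c2.png',cv2.resize(np.hstack([a,b]),(800,300)))"
```

```text
t 2.0333 tcp [420.1  76.  249.9] yaw -67.99 J [ 32.2   1.  -22.7  -0.  -66.4 -10.2] F [0.8 0.2 0.5] w 1.00237075168085 0.0
shift cm [ 1.85 -4.35 14.49] turn [-0.0002  0.0003  0.002 ]
34060 0.0868074064002622 [0.5063471  0.12195703 0.3661135 ] [0.58988521 0.14521848 0.37009017]
at grasp 0.032949264231272334 [0.53890157 0.14498164 0.18950062] [0.5591248  0.17003791 0.18251073]
robot zmax 0.6186670168020163 ymax per z [(np.float64(0.2), np.float64(0.106)), (np.float64(0.3), np.float64(0.145)), (np.float64(0.4), np.float64(0.127)), (np.float64(0.5), np.float64(0.163)), (np.float64(0.6), np.float64(0.115))]
```

View pics/c2.png

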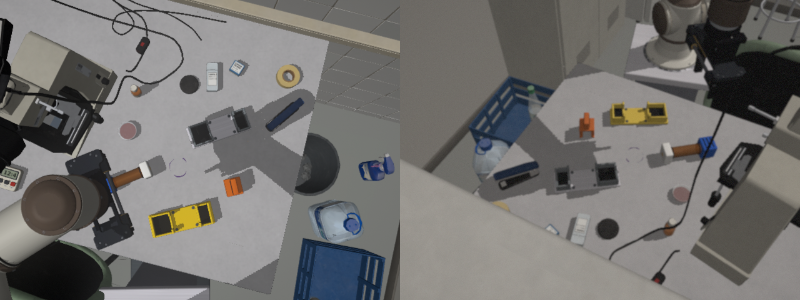

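Left panel: the arm and gripper at (85,205) stay clear of the microscope at (60,120), with about 33 mm of margin at the grasp. I descend onto the cartridge.

Call:
drive_tool --rows '[{"tx":0.47,"ty":-1.09,"tz":3.0,"ax":0,"ay":0,"az":0,"claw":8.7},{"tx":0.46,"ty":-1.09,"tz":3.0,"ax":0,"ay":0,"az":0,"claw":8.7},{"tx":0.46,"ty":-1.09,"tz":3.0,"ax":0,"ay":0,"az":0,"claw":8.7},{"tx":0.46,"ty":-1.08,"tz":3.0,"ax":0,"ay":0,"az":0,"claw":8.7},{"tx":0,"ty":0,"tz":3.0,"ax":0,"ay":0,"az":0,"claw":8.7},{"tx":0,"ty":0,"tz":3.0,"ax":0,"ay":0,"az":0,"claw":8.7},{"tx":0,"ty":0,"tz":3.0,"ax":0,"ay":0,"az":0,"claw":8.7},{"tx":0,"ty":0,"tz":2.0,"ax":0,"ay":0,"az":0,"claw":8.7},{"tx":0,"ty":0,"tz":1.3,"ax":0,"ay":0,"az":0,"claw":8.7},{"tx":0,"ty":0,"tz":0,"ax":0,"ay":0,"az":0,"claw":6.0}]'

```text
time_s: 2.97
tcp_pos: [0.4652, 0.0764, 0.0049]
ee_rot: [[0.374, -0.927, -0.006], [-0.927, -0.374, -0.003], [0.0, 0.006, -1.0]]
wrist_force: [-0.2, 0.1, -0.2]
gripper_width: 0.976
gripper_force: 0.0
```

```bash
python3 go.py 467.4 75.3 6 -68.1
```

```text
t 2.9667 tcp [465.2  76.4   4.9] yaw -68.01 J [ 29.1  24.3 -35.3  -0.  -30.7  -7.1] F [-0.2  0.1 -0.2] w 0.9760583547644919 0.0
shift cm [ 0.18 -0.16 -0.12] turn [ 0.0065 -0.0004  0.0016]
```

Call:
drive_tool --rows '[{"tx":0.18,"ty":-0.16,"tz":-0.1,"ax":0,"ay":0,"az":0,"claw":4.0},{"tx":0,"ty":0,"tz":0,"ax":0,"ay":0,"az":0,"claw":2.6},{"tx":0,"ty":0,"tz":0,"ax":0,"ay":0,"az":0,"claw":2.6},{"tx":0,"ty":0,"tz":0,"ax":0,"ay":0,"az":0,"claw":2.6},{"tx":0,"ty":0,"tz":0,"ax":0,"ay":0,"az":0,"claw":2.6},{"tx":0,"ty":0,"tz":0,"ax":0,"ay":0,"az":0,"claw":2.6},{"tx":0,"ty":0,"tz":0,"ax":0,"ay":0,"az":0,"claw":2.6},{"tx":0,"ty":0,"tz":0,"ax":0,"ay":0,"az":0,"claw":2.6}]'

```text
time_s: 3.63
tcp_pos: [0.4694, 0.0752, 0.0088]
ee_rot: [[0.374, -0.928, 0.0], [-0.928, -0.374, 0.0], [-0.0, -0.0, -1.0]]
wrist_force: [0.6, -0.5, 0.8]
gripper_width: 0.399
gripper_force: 0.0
```

```bash
python3 go.py 467.4 75.3 150 -71.3
```

```text
t 3.6333 tcp [469.4  75.2   8.8] yaw -68.05 J [ 28.7  24.  -34.9   0.  -31.   -6.8] F [ 0.6 -0.5  0.8] w 0.398581995656947 0.0
shift cm [ -0.09   0.18 -14.12] turn [-0.0004  0.0001  0.0567]
```

Call:
drive_tool --rows '[{"tx":0,"ty":0,"tz":0,"ax":0,"ay":0,"az":0,"claw":2.4},{"tx":0,"ty":0,"tz":0,"ax":0,"ay":0,"az":0,"claw":2.4},{"tx":0,"ty":0,"tz":0,"ax":0,"ay":0,"az":0,"claw":2.4},{"tx":0,"ty":0,"tz":0,"ax":0,"ay":0,"az":0,"claw":2.4},{"tx":0,"ty":0,"tz":-0.5,"ax":0,"ay":0,"az":0,"claw":2.4},{"tx":0,"ty":0,"tz":-1.5,"ax":0,"ay":0,"az":0,"claw":2.4},{"tx":0,"ty":0,"tz":-2,"ax":0,"ay":0,"az":0,"claw":2.4},{"tx":0,"ty":0,"tz":-3,"ax":0,"ay":0,"az":0,"claw":2.4},{"tx":0,"ty":0,"tz":-3,"ax":0,"ay":0,"az":0,"claw":2.4},{"tx":0,"ty":0,"tz":-2,"ax":0,"ay":0,"az":0,"claw":2.4}]'

```text
time_s: 4.47
tcp_pos: [0.4704, 0.0756, 0.1311]
ee_rot: [[0.374, -0.927, 0.003], [-0.927, -0.374, 0.001], [-0.0, -0.004, -1.0]]
wrist_force: [0.2, 0.2, -3.0]
gripper_width: 0.362
gripper_force: 30.0
```

```bash
python3 go.py 613.8 -200.1 130 -71.3
```

```text
t 4.4667 tcp [470.4  75.6 131.1] yaw -68.02 J [ 28.8  12.9 -27.5   0.  -49.3  -6.8] F [ 0.2  0.2 -3. ] w 0.36183580932630544 29.99983012676239
shift cm [30.94 -2.98  0.12] turn [-0.0037  0.0002  0.0572]
```

Call:
drive_tool --rows '[{"tx":3.44,"ty":-0.33,"tz":0,"ax":0,"ay":0,"az":0,"claw":2.4},{"tx":3.44,"ty":-0.33,"tz":0,"ax":0,"ay":0,"az":0,"claw":2.4},{"tx":3.44,"ty":-0.33,"tz":0,"ax":0,"ay":0,"az":0,"claw":2.4},{"tx":3.44,"ty":-0.33,"tz":0,"ax":0,"ay":0,"az":0,"claw":2.4},{"tx":3.44,"ty":-0.33,"tz":0,"ax":0,"ay":0,"az":0,"claw":2.4},{"tx":3.44,"ty":-0.33,"tz":0,"ax":0,"ay":0,"az":0,"claw":2.4},{"tx":3.44,"ty":-0.33,"tz":0,"ax":0,"ay":0,"az":0,"claw":2.4},{"tx":3.44,"ty":-0.33,"tz":0,"ax":0,"ay":0,"az":0,"claw":2.4},{"tx":3.44,"ty":-0.33,"tz":0,"ax":0,"ay":0,"az":0.057,"claw":2.4},{"tx":0,"ty":0,"tz":0,"ax":0,"ay":0,"az":0,"claw":2.4}]'

```text
time_s: 5.3
tcp_pos: [0.6149, -0.2059, 0.1274]
ee_rot: [[0.314, -0.949, 0.002], [-0.949, -0.314, -0.002], [0.002, -0.001, -1.0]]
wrist_force: [0.9, 0.6, -1.8]
gripper_width: 0.36
gripper_force: 30.0
```

```bash
python3 go.py 613.8 -200.1 130 -71.3; python3 - <<'E'
from m import *
s=sense();tp=np.array(s['tcp_pos'])*1e3
for n in('top','side'):
    p,d=shot(n,n+'3.png')
    X=cloud(n,d);h=cv2.cvtColor(p,cv2.COLOR_RGB2HSV).astype(int);H,S,V=h[...,0],h[...,1],h[...,2]
    near=(np.hypot(X[...,0]*1e3-tp[0],X[...,1]*1e3-tp[1])<115)
    for nm,m in(('blue',(H>100)&(H<130)&(S>120)),('white',(S<60)&(V>140))):
        Q=X[m&near&(X[...,2]>.09)&(X[...,2]<.19)]
        if len(Q)<30: print(n,nm,len(Q));continue
        zt=np.percentile(Q[:,2],95);T=Q[Q[:,2]>zt-.007]
        print(n,nm,len(Q),'ztop',zt.round(4),pca(T),len(T),'z med',np.median(T[:,2]).round(4))
E
cd pics; python3 -c "
import cv2,numpy as np
a=cv2.imread('top3.png')[100:320,230:480];b=cv2.imread('side3.png')[180:380,200:420]
cv2.imwrite('c3.png',np.hstack([cv2.resize(a,(400,352)),cv2.resize(b,(387,352))]))"
```

```text
t 5.3 tcp [ 614.9 -205.9  127.4] yaw -71.68 J [ -4.2  28.5  -3.4   0.1 -57.9  22.5] F [ 0.9  0.6 -1.8] w 0.36027425884163317 29.999970495700836
shift cm [-0.58 -0.07 -0.26] turn [-0.0011 -0.0021 -0.0066]
top blue 782 ztop 0.1683 (array([ 592.5, -141.4]), array([47.2, 43.2]), 17.8) 718 z med 0.1656
top white 0
side blue 970 ztop 0.1684 (array([ 594.3, -139.9]), array([46.6, 42.6]), 15.8) 648 z med 0.1664
side white 0
```

View pics/c3.png

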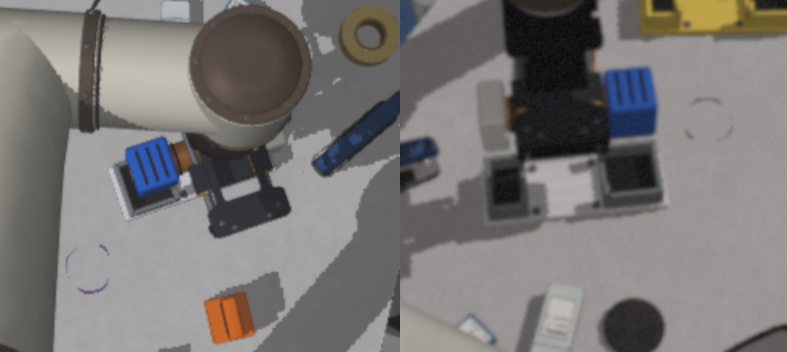

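Held level, blue block leading over the longer pocket (left panel (152,165)); the white block is shaded at (490,112) in the right panel. I let it settle, then measure the offset once more.

Call:
drive_tool --rows '[{"tx":-0.4,"ty":0,"tz":0,"ax":0,"ay":0,"az":-0.006,"claw":2.4},{"tx":0,"ty":0,"tz":0,"ax":0,"ay":0,"az":0,"claw":2.4},{"tx":0,"ty":0,"tz":0,"ax":0,"ay":0,"az":0,"claw":2.4}]'

```text
time_s: 5.65
tcp_pos: [0.611, -0.1957, 0.1288]
ee_rot: [[0.328, -0.945, -0.0], [-0.945, -0.328, 0.0], [-0.0, -0.0, -1.0]]
wrist_force: [-0.4, -1.4, -2.6]
gripper_width: 0.361
gripper_force: 30.0
```

```bash
cat > held.py <<'E'
from m import *
s=sense();tp=np.array(s['tcp_pos'])*1e3;bl=[];wh=[]
for n in('top','side'):
    p,d=shot(n)
    X=cloud(n,d);h=cv2.cvtColor(p,cv2.COLOR_RGB2HSV).astype(int);H,S,V=h[...,0],h[...,1],h[...,2]
    near=(np.hypot(X[...,0]*1e3-tp[0],X[...,1]*1e3-tp[1])<115)
    for nm,m in(('blue',(H>100)&(H<130)&(S>120)),('white',(S<60)&(V>85))):
        Q=X[m&near&(abs(X[...,2]*1e3-tp[2]-39)<8)]
        if nm=='white': Q=Q[(Q[:,:2]*1e3-tp[:2])@[-.32,.947]<-42]
        if len(Q)<60: print(n,nm,len(Q));continue
        zt=np.median(Q[:,2]);T=Q[abs(Q[:,2]-zt)<.005]
        print(n,nm,len(T),pca(T),'z',zt.round(4))
E
python3 go.py 613.8 -200.1 130 -71.3; python3 held.py;python3 go.py 613.8 -200.1 130 -71.3
```

```text
t 5.65 tcp [ 611.  -195.7  128.8] yaw -70.85 J [ -3.3  27.9  -4.3  -0.  -57.8  22.5] F [-0.4 -1.4 -2.6] w 0.3613954274477645 29.999617338180542
shift cm [ 0.51 -0.12 -0.12] turn [-0.      0.0002  0.0078]
top blue 724 (array([ 587.7, -131.4]), array([47.4, 43.1]), 18.9) z 0.1671
top white 84 (array([ 611.6, -257.2]), array([11.4, 22.9]), 44.5) z 0.1671
side blue 658 (array([ 591.9, -133. ]), array([46.8, 42.4]), 20.3) z 0.1681
side white 401 (array([ 630.3, -250.2]), array([49.1, 23.8]), 19.3) z 0.1682
t 5.75 tcp [ 611.3 -196.   129. ] yaw -70.87 J [ -3.4  27.9  -4.2  -0.  -57.8  22.5] F [ 0.2 -0.1 -2.6] w 0.3612903292862498 29.999634325504303
shift cm [ 0.47 -0.1  -0.1 ] turn [-0.0005 -0.0001  0.0075]
```

```bash
python3 - <<'E'
from m import *
for n,J in(('side',(235,245,362,312)),('top',(290,165,415,245))):
    a=np.load(n+'0.npz');g=seg(a['p'],a['d'],J,lambda h,s,v:s<90,name=n,zlo=.005)
    for lo,hi in((.005,.05),(.02,.036)):
        Q=g[(g[:,2]>lo)&(g[:,2]<hi)];print(n,lo,len(Q),pca(Q))
E
```

```text
side 0.005 3761 (array([ 611.7, -192.4]), array([ 68.9, 186. ]), 18.3)
side 0.02 891 (array([ 611.4, -192.4]), array([ 66.1, 174.1]), 18.4)
top 0.005 3493 (array([ 610.6, -190.6]), array([ 66.2, 186.1]), 18.7)
top 0.02 584 (array([ 610.6, -190.5]), array([ 62.4, 173.9]), 18.5)
```

```bash
python3 go.py 614.5 -201.2 50 -71.5
```

```text
t 5.75 tcp [ 611.3 -196.   129. ] yaw -70.87 J [ -3.4  27.9  -4.2  -0.  -57.8  22.5] F [ 0.2 -0.1 -2.6] w 0.3612903292862498 29.999634325504303
shift cm [ 0.6  -0.13  7.9 ] turn [-0.0005 -0.0001  0.011 ]
```

Call:
drive_tool --rows '[{"tx":0.6,"ty":-0.13,"tz":1.5,"ax":0,"ay":0,"az":0.011,"claw":2.4},{"tx":0,"ty":0,"tz":2,"ax":0,"ay":0,"az":0,"claw":2.4},{"tx":0,"ty":0,"tz":2,"ax":0,"ay":0,"az":0,"claw":2.4},{"tx":0,"ty":0,"tz":1.4,"ax":0,"ay":0,"az":0,"claw":2.4},{"tx":0,"ty":0,"tz":1.0,"ax":0,"ay":0,"az":0,"claw":2.4},{"tx":0,"ty":0,"tz":0,"ax":0,"ay":0,"az":0,"claw":2.4},{"tx":0,"ty":0,"tz":0,"ax":0,"ay":0,"az":0,"claw":2.4},{"tx":0,"ty":0,"tz":0,"ax":0,"ay":0,"az":0,"claw":2.4}]'

```text
time_s: 6.42
tcp_pos: [0.6156, -0.2023, 0.0509]
ee_rot: [[0.316, -0.949, 0.002], [-0.949, -0.316, -0.001], [0.001, -0.002, -1.0]]
wrist_force: [-0.4, -0.0, -1.6]
gripper_width: 0.361
gripper_force: 30.0
```

```bash
python3 go.py 614.5 -201.2 24.5 -71.5; python3 held.py
```

```text
t 6.4167 tcp [ 615.6 -202.3   50.9] yaw -71.55 J [ -3.9  33.1  -7.9   0.  -48.9  22.3] F [-0.4 -0.  -1.6] w 0.360825795444471 29.999695122241974
shift cm [-0.14  0.07  2.64] turn [-0.002  -0.0014 -0.001 ]
top blue 628 (array([ 593.1, -137.4]), array([47.4, 43.4]), 18.5) z 0.089
top white 66 (array([ 614.9, -263.8]), array([11.1, 24. ]), 44.4) z 0.0887
side blue 591 (array([ 596. , -139.4]), array([47.4, 42.8]), 19.3) z 0.0902
side white 357 (array([ 634.3, -256.8]), array([48.6, 24.1]), 18.4) z 0.0902
```

Call:
drive_tool --rows '[{"tx":-0.13,"ty":0.1,"tz":0,"ax":0,"ay":0,"az":0,"claw":2.4},{"tx":0,"ty":0,"tz":0.4,"ax":0,"ay":0,"az":0,"claw":2.4},{"tx":0,"ty":0,"tz":0.4,"ax":0,"ay":0,"az":0,"claw":2.4},{"tx":0,"ty":0,"tz":0.4,"ax":0,"ay":0,"az":0,"claw":2.4},{"tx":0,"ty":0,"tz":0.3,"ax":0,"ay":0,"az":0,"claw":2.4},{"tx":0,"ty":0,"tz":0.3,"ax":0,"ay":0,"az":0,"claw":2.4}]'

```text
time_s: 7.02
tcp_pos: [0.613, -0.2014, 0.0309]
ee_rot: [[0.316, -0.949, -0.001], [-0.949, -0.316, 0.0], [-0.0, 0.001, -1.0]]
wrist_force: [0.1, -0.2, -1.7]
gripper_width: 0.356
gripper_force: 30.0
```

```bash
python3 go.py 614.5 -201.2 24.5 -71.5
```

```text
t 7.0167 tcp [ 613.  -201.4   30.9] yaw -71.6 J [ -3.8  34.3  -9.   -0.  -46.7  22.2] F [ 0.1 -0.2 -1.7] w 0.3557757328266209 29.999590516090393
shift cm [ 0.03 -0.15  0.64] turn [ 0.0007  0.0003 -0.0017]
```

No contact force, and it is in the pockets (bottom about 22 mm, walls to 34 mm). I lower it the rest of the way.

Call:
drive_tool --rows '[{"tx":0,"ty":-0.06,"tz":0.2,"ax":0,"ay":0,"az":0,"claw":2.4},{"tx":0,"ty":0,"tz":0.2,"ax":0,"ay":0,"az":0,"claw":2.4},{"tx":0,"ty":0,"tz":0.2,"ax":0,"ay":0,"az":0,"claw":2.4},{"tx":0,"ty":0,"tz":0.1,"ax":0,"ay":0,"az":0,"claw":2.4},{"tx":0,"ty":0,"tz":0,"ax":0,"ay":0,"az":0,"claw":2.4}]'

```text
time_s: 7.43
tcp_pos: [0.6138, -0.2012, 0.0248]
ee_rot: [[0.316, -0.949, 0.0], [-0.949, -0.316, -0.0], [0.0, 0.0, -1.0]]
wrist_force: [-0.7, 0.8, -0.7]
gripper_width: 0.363
gripper_force: 30.0
```

```bash
python3 go.py 614.5 -201.2 24.5 -71.5; python3 held.py
```

```text
t 7.4333 tcp [ 613.8 -201.2   24.8] yaw -71.58 J [ -3.8  34.8  -9.2   0.  -46.   22.2] F [-0.7  0.8 -0.7] w 0.36296659479349436 29.999888241291046
shift cm [ 0.02 -0.06  0.03] turn [ 0.     -0.0001 -0.0015]
top blue 596 (array([ 591.5, -136.4]), array([47.3, 43.6]), 18.6) z 0.0634
top white 68 (array([ 613.8, -263.4]), array([12.2, 25.7]), 47.6) z 0.0622
side blue 571 (array([ 594.6, -137.7]), array([46.1, 42.6]), 18.9) z 0.0642
side white 342 (array([ 632.2, -255.8]), array([50.4, 23.7]), 18.9) z 0.0639
```

Seated: block tops read about 64 mm, as they should. I release and rise.

Call:
drive_tool --rows '[{"tx":0,"ty":0,"tz":0,"ax":0,"ay":0,"az":0,"claw":6.5},{"tx":0,"ty":0,"tz":0,"ax":0,"ay":0,"az":0,"claw":6.5},{"tx":0,"ty":0,"tz":0,"ax":0,"ay":0,"az":0,"claw":6.5},{"tx":0,"ty":0,"tz":0,"ax":0,"ay":0,"az":0,"claw":6.5},{"tx":0,"ty":0,"tz":0,"ax":0,"ay":0,"az":0,"claw":6.5},{"tx":0,"ty":0,"tz":-1.5,"ax":0,"ay":0,"az":0,"claw":6.5},{"tx":0,"ty":0,"tz":-3,"ax":0,"ay":0,"az":0,"claw":6.5},{"tx":0,"ty":0,"tz":-3.5,"ax":0,"ay":0,"az":0,"claw":6.5},{"tx":0,"ty":0,"tz":-3.5,"ax":0,"ay":0,"az":0,"claw":6.5},{"tx":0,"ty":0,"tz":-2,"ax":0,"ay":0,"az":0,"claw":6.5}]'

```text
time_s: 8.37
tcp_pos: [0.6155, -0.2018, 0.1643]
ee_rot: [[0.316, -0.949, 0.006], [-0.949, -0.316, -0.002], [0.004, -0.005, -1.0]]
wrist_force: [0.5, -0.5, 1.1]
gripper_width: 0.746
gripper_force: 0.0
```

```bash
python3 - <<'E'
from m import *
for n,J in(('side',(280,170,320,230)),('top',(345,270,410,325))):
    a=np.load(n+'0.npz');c=seg(a['p'],a['d'],J,lambda h,s,v:(h<20)&(s>150),name=n)
    for lo,hi in((.06,.075),(.033,.044)):
        Q=c[(c[:,2]>lo)&(c[:,2]<hi)];print(n,lo,len(Q),pca(Q))
E
python3 go.py 438.7 -228.7 150 12.2
```

```text
side 0.06 156 (array([ 442.1, -229.5]), array([43.5, 15.1]), 12.6)
side 0.033 269 (array([ 440.2, -229.6]), array([51.3, 40.6]), 13.1)
top 0.06 236 (array([ 438.6, -228.8]), array([45. , 16.2]), 12.5)
top 0.033 420 (array([ 438.8, -228.5]), array([48. , 45.8]), 11.8)
t 8.3667 tcp [ 615.5 -201.8  164.3] yaw -71.55 J [ -3.8  26.5  -1.2   0.1 -62.   22.2] F [ 0.5 -0.5  1.1] w 0.7459569469093568 0.0
shift cm [-3.04 17.63  1.32] turn [-0.0016 -0.007  -1.4618]
```

Call:
drive_tool --rows '[{"tx":-0.6,"ty":3.5,"tz":0,"ax":0,"ay":0,"az":0,"claw":6.0},{"tx":-0.6,"ty":3.5,"tz":0,"ax":0,"ay":0,"az":0,"claw":6.0},{"tx":-0.6,"ty":3.5,"tz":0,"ax":0,"ay":0,"az":0,"claw":6.0},{"tx":-0.6,"ty":3.5,"tz":0,"ax":0,"ay":0,"az":0,"claw":6.0},{"tx":-0.6,"ty":3.5,"tz":0,"ax":0,"ay":0,"az":0,"claw":6.0},{"tx":0,"ty":0,"tz":0,"ax":0,"ay":0,"az":-0.122,"claw":6.0},{"tx":0,"ty":0,"tz":0,"ax":0,"ay":0,"az":-0.122,"claw":6.0},{"tx":0,"ty":0,"tz":0,"ax":0,"ay":0,"az":-0.122,"claw":6.0},{"tx":0,"ty":0,"tz":0,"ax":0,"ay":0,"az":-0.122,"claw":6.0},{"tx":0,"ty":0,"tz":0,"ax":0,"ay":0,"az":-0.122,"claw":6.0}]'

```text
time_s: 9.2
tcp_pos: [0.4382, -0.228, 0.1599]
ee_rot: [[0.806, -0.592, 0.001], [-0.592, -0.806, -0.0], [0.001, -0.0, -1.0]]
wrist_force: [-0.5, -0.5, -0.1]
gripper_width: 0.686
gripper_force: 0.0
```

Call:
drive_tool --rows '[{"tx":0,"ty":0,"tz":0,"ax":0,"ay":0,"az":-0.122,"claw":6.0},{"tx":0,"ty":0,"tz":0,"ax":0,"ay":0,"az":-0.122,"claw":6.0},{"tx":0,"ty":0,"tz":0,"ax":0,"ay":0,"az":-0.122,"claw":6.0},{"tx":0,"ty":0,"tz":0,"ax":0,"ay":0,"az":-0.122,"claw":6.0},{"tx":0,"ty":0,"tz":0,"ax":0,"ay":0,"az":-0.122,"claw":6.0},{"tx":0,"ty":0,"tz":0,"ax":0,"ay":0,"az":-0.122,"claw":6.0},{"tx":0,"ty":0,"tz":0,"ax":0,"ay":0,"az":-0.122,"claw":6.0},{"tx":0,"ty":0,"tz":0,"ax":0,"ay":0,"az":0,"claw":5.0},{"tx":0,"ty":0,"tz":0,"ax":0,"ay":0,"az":0,"claw":5.0}]'

```text
time_s: 9.95
tcp_pos: [0.4382, -0.228, 0.1597]
ee_rot: [[0.978, 0.21, 0.0], [0.21, -0.978, -0.0], [0.0, 0.0, -1.0]]
wrist_force: [-0.8, -1.3, 0.6]
gripper_width: 0.614
gripper_force: 0.0
```

```bash
python3 go.py 440 -229 41.5 12.4
```

```text
t 9.95 tcp [ 438.2 -228.   159.7] yaw 12.1 J [ -8.6  12.7 -22.9  -0.  -54.4 110.7] F [-0.8 -1.3  0.6] w 0.613637344217794 0.0
shift cm [ 0.15  0.14 11.82] turn [ 0.0001 -0.0003 -0.0052]
```

Call:
drive_tool --rows '[{"tx":0.15,"ty":0.14,"tz":3,"ax":0,"ay":0,"az":-0.005,"claw":5.0},{"tx":0,"ty":0,"tz":3,"ax":0,"ay":0,"az":0,"claw":4.5},{"tx":0,"ty":0,"tz":3,"ax":0,"ay":0,"az":0,"claw":4.0},{"tx":0,"ty":0,"tz":1.5,"ax":0,"ay":0,"az":0,"claw":4.0},{"tx":0,"ty":0,"tz":1.0,"ax":0,"ay":0,"az":0,"claw":4.0},{"tx":0,"ty":0,"tz":0.2,"ax":0,"ay":0,"az":0,"claw":3.0},{"tx":0,"ty":0,"tz":0,"ax":0,"ay":0,"az":0,"claw":2.0}]'

```text
time_s: 10.53
tcp_pos: [0.4398, -0.229, 0.0421]
ee_rot: [[0.976, 0.216, -0.001], [0.216, -0.976, 0.0], [-0.001, -0.0, -1.0]]
wrist_force: [-0.2, -0.6, 0.1]
gripper_width: 0.381
gripper_force: 0.0
```

```bash
python3 go.py 440 -229 41 12.4
```

```text
t 10.5333 tcp [ 439.8 -229.    42.1] yaw 12.48 J [ -8.7  22.2 -30.4   0.  -37.5 111.2] F [-0.2 -0.6  0.1] w 0.3809403215934155 0.0
shift cm [0.02 0.   0.11] turn [-0.0004  0.0014  0.0013]
```

Call:
drive_tool --rows '[{"tx":0,"ty":0,"tz":0.05,"ax":0,"ay":0,"az":0,"claw":1.0},{"tx":0,"ty":0,"tz":0,"ax":0,"ay":0,"az":0,"claw":1.0},{"tx":0,"ty":0,"tz":0,"ax":0,"ay":0,"az":0,"claw":1.0},{"tx":0,"ty":0,"tz":0,"ax":0,"ay":0,"az":0,"claw":1.0},{"tx":0,"ty":0,"tz":0,"ax":0,"ay":0,"az":0,"claw":1.0},{"tx":0,"ty":0,"tz":0,"ax":0,"ay":0,"az":0,"claw":1.0},{"tx":0,"ty":0,"tz":0,"ax":0,"ay":0,"az":0,"claw":1.0}]'

```text
time_s: 11.12
tcp_pos: [0.4407, -0.2292, 0.0428]
ee_rot: [[0.976, 0.218, 0.002], [0.218, -0.976, -0.001], [0.002, 0.001, -1.0]]
wrist_force: [0.2, 0.6, 5.0]
gripper_width: 0.179
gripper_force: 30.0
```

```bash
python3 go.py 440 -229 160 -71.5
```

```text
t 11.1167 tcp [ 440.7 -229.2   42.8] yaw 12.59 J [ -8.7  22.1 -30.3   0.  -37.4 111.3] F [0.2 0.6 5. ] w 0.17939805641211537 30.00067796325311
shift cm [ -0.05  -0.03 -11.72] turn [-4.0000e-04 -2.0000e-03  1.4676e+00]
```

Call:
drive_tool --rows '[{"tx":0,"ty":0,"tz":-1.5,"ax":0,"ay":0,"az":0,"claw":1.0},{"tx":0,"ty":0,"tz":-3,"ax":0,"ay":0,"az":0,"claw":1.0},{"tx":0,"ty":0,"tz":-3.5,"ax":0,"ay":0,"az":0,"claw":1.0},{"tx":0,"ty":0,"tz":-3.5,"ax":0,"ay":0,"az":0,"claw":1.0},{"tx":0,"ty":0,"tz":-0.5,"ax":0,"ay":0,"az":0.1223,"claw":1.0},{"tx":0,"ty":0,"tz":0,"ax":0,"ay":0,"az":0.1223,"claw":1.0},{"tx":0,"ty":0,"tz":0,"ax":0,"ay":0,"az":0.1223,"claw":1.0},{"tx":0,"ty":0,"tz":0,"ax":0,"ay":0,"az":0.1223,"claw":1.0},{"tx":0,"ty":0,"tz":0,"ax":0,"ay":0,"az":0.1223,"claw":1.0},{"tx":0,"ty":0,"tz":0,"ax":0,"ay":0,"az":0.1223,"claw":1.0}]'

```text
time_s: 11.95
tcp_pos: [0.4392, -0.2287, 0.1614]
ee_rot: [[0.867, -0.498, -0.001], [-0.498, -0.867, 0.001], [-0.002, 0.0, -1.0]]
wrist_force: [-0.3, -0.1, -1.1]
gripper_width: 0.18
gripper_force: 30.0
```

Call:
drive_tool --rows '[{"tx":0,"ty":0,"tz":0,"ax":0,"ay":0,"az":0.1223,"claw":1.0},{"tx":0,"ty":0,"tz":0,"ax":0,"ay":0,"az":0.1223,"claw":1.0},{"tx":0,"ty":0,"tz":0,"ax":0,"ay":0,"az":0.1223,"claw":1.0},{"tx":0,"ty":0,"tz":0,"ax":0,"ay":0,"az":0.1223,"claw":1.0},{"tx":0,"ty":0,"tz":0,"ax":0,"ay":0,"az":0.1223,"claw":1.0},{"tx":0,"ty":0,"tz":0,"ax":0,"ay":0,"az":0.1223,"claw":1.0},{"tx":0,"ty":0,"tz":0,"ax":0,"ay":0,"az":0,"claw":1.0}]'

```text
time_s: 12.53
tcp_pos: [0.4393, -0.2287, 0.1614]
ee_rot: [[0.315, -0.949, -0.002], [-0.949, -0.315, 0.001], [-0.001, 0.001, -1.0]]
wrist_force: [0.8, -0.5, -0.4]
gripper_width: 0.184
gripper_force: 30.0
```

```bash
python3 - <<'E'
from m import *
for n in('top','side'):
    p,d=shot(n,n+'4.png');X=cloud(n,d);h=cv2.cvtColor(p,cv2.COLOR_RGB2HSV).astype(int);H,S=h[...,0],h[...,1]
    near=np.hypot(X[...,0]-.614,X[...,1]+.201)<.12
    Q=X[(H>100)&(H<130)&(S>120)&near&(abs(X[...,2]-.064)<.006)];print(n,'blue',len(Q),pca(Q) if len(Q)>20 else '',np.median(Q[:,2]))
    Q=X[(h[...,1]<60)&(h[...,2]>100)&near&(abs(X[...,2]-.064)<.006)];print(n,'white',len(Q),pca(Q) if len(Q)>20 else '')
    Q=X[(H<20)&(S>100)&near&(X[...,2]>.046)&(X[...,2]<.062)];print(n,'barrel',len(Q),pca(Q) if len(Q)>20 else '')
    c=X[(H<20)&(S>150)&(np.hypot(X[...,0]-.44,X[...,1]+.229)<.06)&(X[...,2]>.1)]
    for lo in np.arange(.11,.2,.01):
        k=c[(c[:,2]>=lo)&(c[:,2]<lo+.01)]
        if len(k)>20:print(n,'clip z',lo.round(2),len(k),pca(k))
E
python3 go.py 614.3 -201.2 160 -71.5
```

```text
top blue 596 (array([ 591.5, -136.7]), array([48.1, 43.6]), 18.9) 0.06331083189036948
top white 343 (array([ 631.1, -253.8]), array([47.6, 24. ]), 18.8)
top barrel 707 (array([ 613.2, -200.8]), array([28.5, 88.3]), 18.6)
side blue 581 (array([ 594.8, -137.7]), array([46.3, 42.5]), 19.0) 0.06419109027075033
side white 353 (array([ 618.4, -211.5]), array([ 48. , 116.7]), 18.3)
side barrel 684 (array([ 617.3, -200. ]), array([27., 85.]), 18.2)
side clip z 0.12 71 (array([ 456.5, -220.6]), array([ 6.9, 42.8]), 17.9)
side clip z 0.13 70 (array([ 460. , -219.6]), array([ 5.6, 42.6]), 20.5)
side clip z 0.14 101 (array([ 458.9, -219.9]), array([ 6.3, 42.5]), 18.0)
side clip z 0.15 130 (array([ 458.2, -220.6]), array([ 9.4, 43.9]), 18.9)
t 12.6333 tcp [ 439.5 -228.9  161.6] yaw -71.35 J [ -8.7  12.8 -22.5  -0.  -54.8  27.4] F [ 0.5 -0.2 -1. ] w 0.1801116868015341 29.99985299189575
shift cm [  2.97 -17.44   0.14] turn [0.0009 0.0008 0.0026]
```

Call:
drive_tool --rows '[{"tx":0.59,"ty":-3.49,"tz":0,"ax":0,"ay":0,"az":0,"claw":1.0},{"tx":0.59,"ty":-3.49,"tz":0,"ax":0,"ay":0,"az":0,"claw":1.0},{"tx":0.59,"ty":-3.49,"tz":0,"ax":0,"ay":0,"az":0,"claw":1.0},{"tx":0.59,"ty":-3.49,"tz":0,"ax":0,"ay":0,"az":0,"claw":1.0},{"tx":0.59,"ty":-3.49,"tz":0,"ax":0,"ay":0,"az":0,"claw":1.0},{"tx":0,"ty":0,"tz":1.5,"ax":0,"ay":0,"az":0,"claw":1.0},{"tx":0,"ty":0,"tz":1.5,"ax":0,"ay":0,"az":0,"claw":1.0},{"tx":0,"ty":0,"tz":1.5,"ax":0,"ay":0,"az":0,"claw":1.0},{"tx":0,"ty":0,"tz":0,"ax":0,"ay":0,"az":0,"claw":1.0},{"tx":0,"ty":0,"tz":0,"ax":0,"ay":0,"az":0,"claw":1.0}]'

```text
time_s: 13.47
tcp_pos: [0.6142, -0.2016, 0.116]
ee_rot: [[0.319, -0.948, -0.003], [-0.948, -0.319, 0.0], [-0.001, 0.003, -1.0]]
wrist_force: [-0.5, -0.9, -0.6]
gripper_width: 0.178
gripper_force: 30.0
```

```bash
python3 go.py 614.2 -200.9 92 -71.4; python3 - <<'E'
from m import *
p,d=shot('side','side5.png');p2,_=shot('top','top5.png')
a=cv2.resize(p[190:330,220:380],(400,350));b=cv2.resize(p2[130:270,270:430],(400,350));cv2.imwrite('pics/c5.png',np.hstack([a,b])[:,:,::-1])
E
```

```text
t 13.4667 tcp [ 614.2 -201.6  116. ] yaw -71.42 J [ -3.9  29.1  -4.2   0.  -56.8  22.4] F [-0.5 -0.9 -0.6] w 0.17817514705202872 29.999574132962152
shift cm [-0.07 -0.03  2.4 ] turn [ 0.0027  0.001  -0.0004]
```

View pics/c5.png

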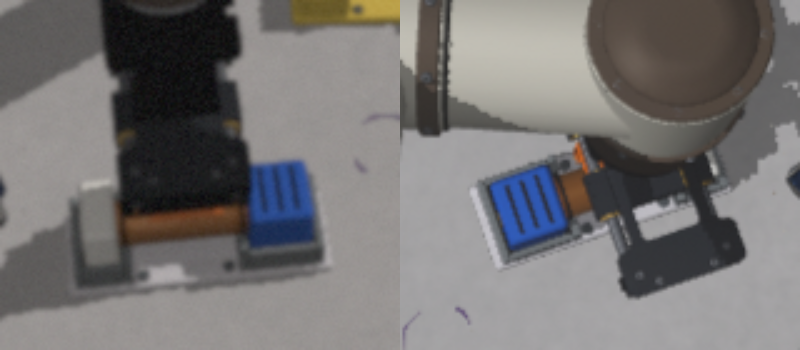

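The cartridge is fully in the jig (left panel: blue block (280,205), white block (98,230)), and the gripper with the clip is centred over the barrel (185,215). I descend, then push.

Call:
drive_tool --rows '[{"tx":-0.05,"ty":-0.03,"tz":0.8,"ax":0,"ay":0,"az":0,"claw":1.0},{"tx":0,"ty":0,"tz":0.8,"ax":0,"ay":0,"az":0,"claw":1.0},{"tx":0,"ty":0,"tz":0.8,"ax":0,"ay":0,"az":0,"claw":1.0},{"tx":0,"ty":0,"tz":0,"ax":0,"ay":0,"az":0,"claw":1.0},{"tx":0,"ty":0,"tz":0,"ax":0,"ay":0,"az":0,"claw":1.0},{"tx":0,"ty":0,"tz":0.4,"ax":0,"ay":0,"az":0,"claw":1.0},{"tx":0,"ty":0,"tz":0.4,"ax":0,"ay":0,"az":0,"claw":1.0},{"tx":0,"ty":0,"tz":0.2,"ax":0,"ay":0,"az":0,"claw":1.0}]'

```text
time_s: 14.23
tcp_pos: [0.615, -0.2017, 0.0843]
ee_rot: [[0.318, -0.948, -0.0], [-0.948, -0.318, -0.001], [0.001, 0.001, -1.0]]
wrist_force: [-4.1, 0.2, 10.5]
gripper_width: 0.183
gripper_force: 30.0
```

```bash
python3 go.py 614.2 -200.9 66 -71.4
```

```text
t 14.2333 tcp [ 615.  -201.7   84.3] yaw -71.47 J [ -3.8  31.   -6.2   0.1 -52.9  22.3] F [-4.1  0.2 10.5] w 0.18315024533453383 30.001542410018374
shift cm [-0.1   0.05  1.83] turn [ 0.0006 -0.0012 -0.0013]
```

Call:
drive_tool --rows '[{"tx":0,"ty":0.1,"tz":0.2,"ax":0,"ay":0,"az":0,"claw":1.0},{"tx":0,"ty":0,"tz":0.3,"ax":0,"ay":0,"az":0,"claw":1.0},{"tx":0,"ty":0,"tz":0.3,"ax":0,"ay":0,"az":0,"claw":1.0},{"tx":0,"ty":0,"tz":0.3,"ax":0,"ay":0,"az":0,"claw":1.0}]'

```text
time_s: 14.57
tcp_pos: [0.6152, -0.2024, 0.0754]
ee_rot: [[0.318, -0.948, 0.003], [-0.948, -0.318, -0.002], [0.003, -0.002, -1.0]]
wrist_force: [-1.6, -1.1, 8.5]
gripper_width: 0.18
gripper_force: 30.0
```

```bash
python3 go.py 614.2 -200.9 66 -71.4
```

```text
t 14.5667 tcp [ 615.2 -202.4   75.4] yaw -71.45 J [ -3.9  31.4  -6.8   0.2 -51.6  22.3] F [-1.6 -1.1  8.5] w 0.18026898876795938 30.001087588389055
shift cm [-0.18  0.05  0.94] turn [-0.0025 -0.0033 -0.0008]
```

Call:
drive_tool --rows '[{"tx":0,"ty":0.04,"tz":0.3,"ax":0,"ay":0,"az":0,"claw":1.0},{"tx":0,"ty":0,"tz":0.3,"ax":0,"ay":0,"az":0,"claw":1.0},{"tx":0,"ty":0,"tz":0.3,"ax":0,"ay":0,"az":0,"claw":1.0},{"tx":0,"ty":0,"tz":0.1,"ax":0,"ay":0,"az":0,"claw":1.0},{"tx":0,"ty":0,"tz":0,"ax":0,"ay":0,"az":0,"claw":1.0}]'

```text
time_s: 14.98
tcp_pos: [0.6142, -0.2019, 0.066]
ee_rot: [[0.318, -0.948, 0.001], [-0.948, -0.318, -0.002], [0.002, -0.001, -1.0]]
wrist_force: [-5.7, 1.7, 17.8]
gripper_width: 0.179
gripper_force: 30.0
```

```bash
python3 go.py 614.2 -200.9 66 -71.4
```

```text
t 14.9833 tcp [ 614.2 -201.9   66. ] yaw -71.43 J [ -3.8  32.   -7.3   0.1 -50.6  22.3] F [-5.7  1.7 17.8] w 0.17859033910750235 30.00304028391838
shift cm [-0.09 -0.03 -0.  ] turn [-0.0009 -0.0021 -0.0005]
```

Call:
drive_tool --rows '[{"tx":0,"ty":0,"tz":0.1,"ax":0,"ay":0,"az":0,"claw":1.0},{"tx":0,"ty":0,"tz":0,"ax":0,"ay":0,"az":0,"claw":1.0},{"tx":0,"ty":0,"tz":-0.1,"ax":0,"ay":0,"az":0,"claw":5.0},{"tx":0,"ty":0,"tz":0,"ax":0,"ay":0,"az":0,"claw":5.0},{"tx":0,"ty":0,"tz":0,"ax":0,"ay":0,"az":0,"claw":5.0},{"tx":0,"ty":0,"tz":0,"ax":0,"ay":0,"az":0,"claw":5.0},{"tx":0,"ty":0,"tz":0,"ax":0,"ay":0,"az":0,"claw":5.0}]'

```text
time_s: 15.57
tcp_pos: [0.6144, -0.2017, 0.0624]
ee_rot: [[0.317, -0.948, 0.001], [-0.948, -0.317, -0.001], [0.001, -0.001, -1.0]]
wrist_force: [0.6, -0.3, 5.3]
gripper_width: 0.473
gripper_force: 2.4
```

Call:
drive_tool --rows '[{"tx":0,"ty":0,"tz":-1,"ax":0,"ay":0,"az":0,"claw":5.0},{"tx":0,"ty":0,"tz":-2,"ax":0,"ay":0,"az":0,"claw":5.0},{"tx":0,"ty":0,"tz":-3,"ax":0,"ay":0,"az":0,"claw":5.0},{"tx":0,"ty":0,"tz":-3,"ax":0,"ay":0,"az":0,"claw":5.0},{"tx":0,"ty":3,"tz":-2,"ax":0,"ay":0,"az":0,"claw":5.0},{"tx":0,"ty":3.5,"tz":0,"ax":0,"ay":0,"az":0,"claw":5.0},{"tx":0,"ty":3.5,"tz":0,"ax":0,"ay":0,"az":0,"claw":5.0},{"tx":0,"ty":3,"tz":0,"ax":0,"ay":0,"az":0,"claw":5.0},{"tx":0,"ty":0,"tz":0,"ax":0,"ay":0,"az":0,"claw":5.0},{"tx":0,"ty":0,"tz":0,"ax":0,"ay":0,"az":0,"claw":5.0}]'

```text
time_s: 16.4
tcp_pos: [0.489, -0.2432, 0.1723]
ee_rot: [[0.316, -0.949, -0.0], [-0.949, -0.316, 0.0], [-0.0, 0.0, -1.0]]
wrist_force: [1.1, -0.2, -1.1]
gripper_width: 0.573
gripper_force: 0.0
```

```bash
python3 - <<'E'
from m import *
S_={}
for n in('top','side'):
    p,d=shot(n,n+'6.png');S_[n]=p;X=cloud(n,d);h=cv2.cvtColor(p,cv2.COLOR_RGB2HSV).astype(int);H,S=h[...,0],h[...,1]
    near=np.hypot(X[...,0]-.614,X[...,1]+.201)<.12
    Q=X[(H>100)&(H<130)&(S>120)&near&(abs(X[...,2]-.064)<.006)];print(n,'blue',len(Q),pca(Q) if len(Q)>20 else '',np.median(Q[:,2]))
    Q=X[(h[...,1]<60)&(h[...,2]>100)&near&(abs(X[...,2]-.064)<.006)];print(n,'white',len(Q),pca(Q) if len(Q)>20 else '')
    c=X[(H<20)&(S>150)&near&(X[...,2]>.055)]
    if len(c)<20: continue
    zt=np.percentile(c[:,2],97);print(n,'clip ztop',zt)
    for lo,hi in((.084,.099),(.056,.067)):
        k=c[(c[:,2]>lo)&(c[:,2]<hi)]
        if len(k)>20:print(n,lo,len(k),pca(k),'zmed',np.median(k[:,2]).round(4))
a=cv2.resize(S_['side'][190:330,220:380],(400,350));b=cv2.resize(S_['top'][130:270,270:430],(400,350));cv2.imwrite('pics/c6.png',np.hstack([a,b])[:,:,::-1])
print(sense()['wrist_force'],sense()['tcp_pos'])
E
```

```text
top blue 17  0.0628177925893664
top white 253 (array([ 636.8, -252.1]), array([36. , 23.3]), 19.7)
top clip ztop 0.09324193889210902
top 0.084 241 (array([ 612.6, -198.1]), array([15.9, 45.5]), 19.4) zmed 0.0903
top 0.056 253 (array([ 619.7, -203.4]), array([34.4, 66.7]), 17.8) zmed 0.0612
side blue 582 (array([ 594.7, -137.7]), array([46.5, 42.8]), 19.7) 0.06416780298531881
side white 349 (array([ 617.1, -211.8]), array([ 47.6, 117.1]), 19.1)
side clip ztop 0.09310105308689225
side 0.084 220 (array([ 615.3, -199.2]), array([15.3, 42.4]), 16.3) zmed 0.091
side 0.056 358 (array([ 623. , -198.2]), array([29.1, 82.1]), 19.2) zmed 0.0619
[ 0.09892769 -0.29301696  0.44954769] [ 0.490973   -0.24277721  0.17207272]
```

View pics/c6.png

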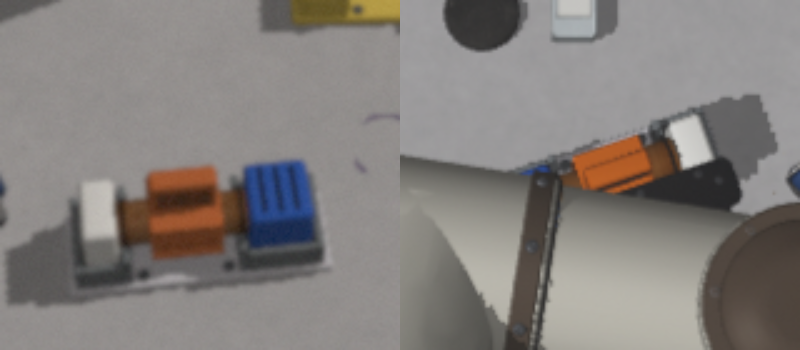

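The clip sits home: its rib top reads 91 mm (91.5 expected), centred within about 2 mm at (185,210) in the left panel. The cartridge is seated and the arm is clear.

```bash
python3 -c "
from station import finish_job
print(finish_job())"
```

```text
the job is handed in; nothing more can be done
None
```

The job is handed in: the cartridge is fully seated in the grey jig with its blue block in the longer pocket, the orange clip is snapped home over the middle of the barrel, and the arm is clear at about 16 s; no verdict came back from the hand-in.

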